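# Show which lunch box latch is open, then push it shut

## Task

One of the two blue latches on the yellow lunch box has been left open. Point it out to me first, with the fingertips held two or three centimetres straight above the open latch, touching nothing, for about two seconds; then push that latch with the fingertips until it lies flat against the side of the box, and move clear. Be gentle, do not shove, tip or lift the box, and leave the other latch shut and everything else on the desk as it is.

Things in the scene. Friction and masses are not known exactly. Their poses are not given: they have to be found in the camera images.
- lunchbox: Closed yellow lunch box, loose, 0.85 kg, 150 (x) x 100 (y) x 65 mm high, on a fixed clear mat 2 mm thick, turned any way round. Lid: top 12 mm, 156 x 106 mm. Origin: centre of its underside, z up. A latch hinges at the middle of each long side: latch_a at y = +55 mm, latch_b at y = -55 mm, hinge lines along x, 58 mm above the underside. Over about 4 N sideways slides the box.
- latch_a (a joint): Angle (rad) of the blue flap on the +y side, 40 mm wide, 34 mm from hinge to free edge, 4 mm thick. 0 = hangs straight down, flat on the side (shut); grows as the edge swings out and up; 1.57 = level. Stiff hinge, no spring: stays where left; 1 to 2 N at mid flap moves it. To shut: press it down from above beside the lid, then in towards the box; a level push on a wide open flap may jam.
- latch_b (a joint): The same for the blue latch on the box's -y side (0 = shut, grows outward and up).
- latch_a_mid (a point): Middle of the latch_a flap, 17 mm from its hinge line, in the middle of its thickness; moves with the flap.
- latch_b_mid (a point): Middle of the latch_b flap, in the same way.
- tumbler: Glass tumbler, loose, 72 mm across, 100 mm high; origin under its centre. Leave alone.
- jar: Amber glass jar with red cap, loose, 60 mm across, 75 mm high; origin under its centre. Leave alone.
- pot: Green ceramic plant pot with a round cactus, loose, 106 mm across, 153 mm high over all; origin under its centre. Leave alone.
- pen: Silver pen lying on the mat, loose, 132 mm long (its x), 9 mm thick; origin under its centre. Leave alone.
- clock: White alarm clock, loose, 45 x 90 x 79 mm high; origin under its centre. Leave alone.
- book: Red paperback lying flat, loose, 125 x 190 x 28 mm; origin under its centre. Leave alone.
- pegboard: Wooden pegboard, fixed, 200 mm (x) x 100 mm (y) x 18 mm, with two upright steel pegs 10 mm thick and 50 mm high at x = -50 and +50 mm; origin under its centre.
- ring: Brass ring, 40 mm across, 8 mm high, lying round the pegboard's +x peg, loose. Leave alone.

How it is judged:
By the outcome, as a careful person would: the job done as asked, in the order asked, and still so for the second after the job is handed in, with the robot touching nothing.
It also fails if it takes over 40 s, if anything falls off the work surface, if the arm or the gripper's body presses on something with over 40 N, if the wrist force passes 120 N, or if a joint passes its speed limit or range.

## Robot

A 6-joint arm with a two-finger parallel gripper is mounted at the origin on the work surface. World frame = base frame: x ahead of the robot, y to its left, z up, the work surface at z = 0. Lengths are in m, angles in degrees, forces in N, time in s.
With the tool pointing down it reaches from about 0.325 to 0.775 m from the base axis. Payload 5.5 kg.
Tool frame: the origin (TCP) lies between the finger pads, 19 mm behind the fingertips; this is the grasp point; z points along the fingers, y is the line along which they close (so a half turn about z gives the same grasp; the last joint's range is limited). The gripper opens to 88 mm and grips with 3 to 60 N. Pads are 20 mm wide; open, the fingers measure 115 mm over their backs; the gripper's body (75 mm by 178 mm) begins 61 mm behind the grasp point.
Start: joints at [-80.082, 5.22, 70.514, -0, 104.267, -3.249], TCP at [0.137, -0.584, 0.241] pointing down, gripper open.
Joint ranges: [-164.24, 164.24], [-49.07, 125.15], [9.68, 141.18], [-86.29, 266.29], [3.28, 154.24], [-151.56, 151.56]. Speed limits (degrees/s): [147.25, 147.25, 172.46, 180, 180, 180].

## Interface

Orientations are given as a 3x3 rotation matrix whose columns are the frame's x, y, z axes.
In Python, from cell import get_state, camera, camera_model, job, boxes_of, silhouettes, place_of gives the robot as it stands.
- The arm moves only by the tool apply_moves, never from a script. Its argument "moves" is a list of rows, each a list of 2 entries, a list of its own where there are three numbers: the shift along the world's x, y, z in cm, then the turn about the world's z in rad. A call has exactly 10 rows; each row shifts and turns the commanded pose from where the row before left it; what a row does not reach is not made up. A row lasts 1/10 s, in which the tool goes at most 50 mm and 8.59 degrees, less where a joint would pass 70% of its speed; a pose out of reach is approached as far as the arm can. A call with a gripper value outside its range is refused whole. "gripper" is the opening, from 0 (shut) to 1 (fully open), set as the call begins (left out, the last holds). The fingers move at their own pace and stop on an object; "squeeze" is the grip in N (left out, the last holds). Time passes only in rows, so rows that do not move let the fingers close, or fill a call up. It gives the time, the measured TCP pose, the force, the opening and the grip force at its end, in the units of the state.
- get_state(): the state, without advancing time (a new reading comes with each control period).
- camera(name): name is "scene" or "top" or "wrist"; returns the picture (480x640x3 uint8, red, green, blue); there is no depth.
- camera_model(name): a dict with "fx", "fy", "cx", "cy" (pixels), "extrinsics" (4x4, takes a point from world to camera coordinates); the wrist camera has in their place "mount" (4x4, takes a point from camera to tool coordinates, whose origin is the TCP and whose axes are the flange's). Camera axes: x right, y down, z forward; pixel columns grow to the right and rows downward; lengths in m; the calibration is good to about 2 mm. A picture is of the moment at which its call begins: read the wrist's pose just before it. camera_model takes no time and is no camera call.
- job.hand_in(): hands the job in; it is judged then, once.
Trained networks look in the newest picture that a camera, given by its name, has taken for a name from the list of things; names that differ only in an ending like _2 or _b are one class to them, and where a whole thing is asked for, a point or a joint stands for the part that bears it (a point fixed in the world has none). Each returns a list of dicts, best first, with "confidence" (0 to 1); they miss things now and then, are a little off and sometimes report something else, mostly with a low value. They report only what shows in the picture. A call takes as long as a camera call.
- boxes_of(target, camera): "uv" ([column, row] in pixels, amid what is visible of it).
- silhouettes(target, camera): "mask" (480x640 bool, what is visible of it) and "uv" ([column, row] in pixels, amid what is visible of it).
- place_of(target, camera): "uv" ([column, row] in pixels: a listed point, or the origin of a listed thing).
The state is a dict: "clock": time; "joints": joint angles; "qd": joint speeds; "joint_torque": joint torques, N m; "ee_pos": TCP position; "tool_rot": TCP orientation; "wrist_force": force on the tool from outside, world axes, zero at the start; "wrist_torque": the same for the moment, N m; "finger_gap": opening from 0.0 (shut) to 1.0 (fully open); "gripper_force": force on a finger pad.
Only numpy, scipy, OpenCV 4.12 (cv2) and the standard library are available. Lean on these libraries where they do the work, as an engineer would, in place of code of your own. Each camera call takes 0.05 s, during which the arm holds its last target. There are 200 camera calls.

## Working session

There is one attempt and no reset: what is moved stays moved. The work goes in short steps, Python scripts to look and compute and a tool call to move; the robot and the scene stay as the last step left them, time stands still between calls to the robot, and variables do not carry over. Pictures are saved under pics/ and viewed, at most 10 in all, crops included, and the job is handed in when it is done.

Besides the shell and the picture viewer there is one more tool, called after "Emit:" by a JSON object that holds its "api" and its "payload", one argument or row to a line. apply_moves: Moves the arm, as the interface text tells. Its arguments: {"type":"object","properties":{"moves":{"type":"array","items":{"type":"array"}},"gripper":{"type":"number"},"squeeze":{"type":"number"}},"required":["moves"]}

```bash
mkdir -p pics
cat > h.py <<'E'
import numpy as np,cv2
from cell import *
def ray(cam,uv):
    m=camera_model(cam);E=np.array(m["extrinsics"]);R=E[:3,:3];t=E[:3,3]
    d=R.T@np.array([(uv[0]-m["cx"])/m["fx"],(uv[1]-m["cy"])/m["fy"],1]);return -R.T@t,d
def atz(cam,uv,z):
    o,d=ray(cam,uv);return o+d*(z-o[2])/d[2]
def proj(cam,p):
    m=camera_model(cam);E=np.array(m["extrinsics"]);q=E[:3,:3]@np.array(p)+E[:3,3]
    return np.array([m["fx"]*q[0]/q[2]+m["cx"],m["fy"]*q[1]/q[2]+m["cy"]])
E
python3 - <<'E'
from h import *
np.set_printoptions(precision=4,suppress=True)
for c in("top","scene"):
    im=camera(c);cv2.imwrite(f"pics/{c}0.png",im[:,:,::-1])
    print(c,"campos",ray(c,(320,240))[0])
    for t in("lunchbox","latch_a_mid","latch_b_mid"):
        r=place_of(t,c);print(t,[(np.round(x["uv"],1),round(x["confidence"],2)) for x in r[:4]])
    for t in ("latch_a","lunchbox"):
        for x in silhouettes(t,c)[:3]:
            m=x["mask"].astype(np.uint8);pts=np.argwhere(m)[:,::-1].astype(np.float32)
            print(t,"sil",round(x["confidence"],2),x["uv"],m.sum(),cv2.minAreaRect(pts))
for t in ("tumbler","jar","pot","pen","clock","book"):
    r=place_of(t,"top")
    if r:print(t,r[0]["confidence"],atz("top",r[0]["uv"],0))
E
```

```text
top campos [ 0.4881 -0.0105  0.9293]
lunchbox [(array([328.5, 264.5]), 0.8), (array([139.1, 195.8]), 0.57)]
latch_a_mid [(array([294.9, 249.2]), 0.71), (array([357. , 270.5]), 0.31)]
latch_b_mid [(array([358.2, 272.5]), 0.45)]
latch_a sil 0.7 [298.4, 251.2] 260 ((298.5500183105469, 250.85000610351562), (13.597792625427246, 20.23857307434082), 18.434947967529297)
latch_a sil 0.41 [357.3, 267.4] 43 ((356.8243408203125, 270.4459533691406), (2.279165506362915, 18.012760162353516), 17.102725982666016)
lunchbox sil 0.71 [328.1, 258.4] 4410 ((325.3264465332031, 259.3311462402344), (68.48070526123047, 78.7463150024414), 17.650123596191406)
scene campos [1.6005 0.5362 0.8264]
lunchbox [(array([321.7, 242.9]), 0.73)]
latch_a_mid [(array([338.3, 240.9]), 0.68)]
latch_b_mid []
lunchbox sil 0.91 [320.2, 235.7] 2664 ((320.5000305175781, 234.00001525878906), (46.38898849487305, 72.06417846679688), 60.2551155090332)
lunchbox sil 0.69 [255.3, 283.0] 1555 ((255.53599548339844, 283.552001953125), (46.51021957397461, 38.10260009765625), 10.304845809936523)
tumbler 0.7 [0.3974 0.3273 0.    ]
jar 0.59 [0.4878 0.3448 0.    ]
pot 0.76 [0.6799 0.4187 0.    ]
pen 0.74 [0.369 0.102 0.   ]
clock 0.6 [ 0.7823 -0.0391  0.    ]
book 0.69 [ 0.726  -0.3284 -0.    ]
```

View pics/top0.png

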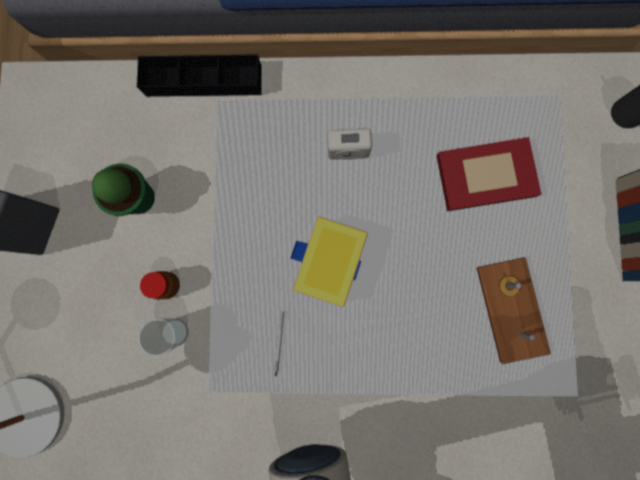

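View pics/scene0.png

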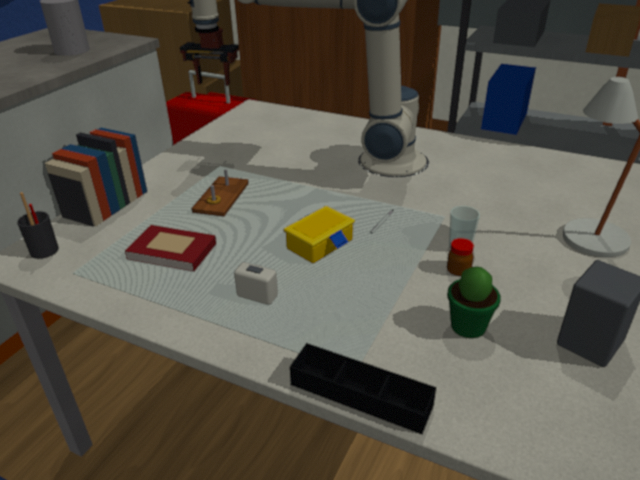

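The top view shows the open latch, a wide blue flap, at about (299,251) on the box's left (world +y) side. The shut latch is a thin sliver at (357,270). The scene view shows the open flap at about (338,240). Next I fit the box pose and the flap angle.

```bash
cat > fit.py <<'E'
from h import *
from scipy.optimize import least_squares
np.set_printoptions(precision=4,suppress=True)
def masks(c,im,ctr,r=60):
    hsv=cv2.cvtColor(im,cv2.COLOR_RGB2HSV);w=np.zeros(im.shape[:2],np.uint8);cv2.circle(w,ctr,r,255,-1)
    return cv2.inRange(hsv,(20,120,60),(38,255,255))&w,cv2.inRange(hsv,(105,120,40),(130,255,255))&w
def fitlid(y):
    cn=max(cv2.findContours(y,cv2.RETR_EXTERNAL,cv2.CHAIN_APPROX_NONE)[0],key=cv2.contourArea)
    w=np.array([atz("top",p,.067)[:2] for p in cn[:,0].astype(float)],np.float32)
    return cv2.minAreaRect(w*1000)
def flap(c,P,th,side,a):
    # outline corners of flap in world
    out=[]
    for x in(-.02,.02):
        for s in(0,.034):
            for n in(-.002,.002):
                r=.055+s*np.sin(a)+n*np.cos(a);z=.002+.058-s*np.cos(a)+n*np.sin(a)
                y=side*r;out.append([P[0]+x*np.cos(th)-y*np.sin(th),P[1]+x*np.sin(th)+y*np.cos(th),z])
    return np.array(out)
E
python3 - <<'E'
from fit import *
T=camera("top");S=camera("scene")
y,b=masks("top",T,(330,260));r=fitlid(y);print("lid rect mm",r)
ys,bs=masks("scene",S,(325,235))
w,h=r[1];th=np.radians(r[2]+(0 if w>h else 90)); P=np.array(r[0])/1000
print("P",P,"theta",np.degrees(th))
print("blue px top",b.sum()/255,"scene",bs.sum()/255)
n=np.array([-np.sin(th),np.cos(th)])
side=1 if n[1]>0 else -1
print("normal of open side",n*side)
for a in np.arange(.2,2.8,.2):
    o=[]
    for c,m,yl in(("top",b,y),("scene",bs,ys)):
        pr=np.array([proj(c,p) for p in flap(c,P,th,side,a)],np.float32)
        k=np.zeros(m.shape,np.uint8);cv2.fillConvexPoly(k,np.round(cv2.convexHull(pr)).astype(int),255)
        mm=m.copy()
        if c=="top":mm[:,330:]=0
        o.append((k&mm).sum()/max(1,(k|mm).sum()))
    print(round(a,2),np.round(o,2))
V=np.hstack([cv2.resize(T[210:310,270:390],None,fx=3.3,fy=3.3),cv2.resize(S[185:285,265:385],None,fx=3.3,fy=3.3)])
cv2.imwrite("pics/z.png",V[:,:,::-1])
E
```

```text
lid rect mm ((538.03955078125, -2.7172088623046875), (102.81336212158203, 151.73968505859375), 71.83792877197266)
P [ 0.538  -0.0027] theta 161.83792877197266
blue px top 223.0 scene 169.0
normal of open side [0.3117 0.9502]
0.2 [0.27 0.62]
0.4 [0.49 0.74]
0.6 [0.7  0.78]
0.8 [0.77 0.78]
1.0 [0.65 0.79]
1.2 [0.56 0.68]
1.4 [0.55 0.55]
1.6 [0.52 0.44]
1.8 [0.52 0.36]
2.0 [0.54 0.24]
2.2 [0.56 0.16]
2.4 [0.62 0.08]
2.6 [0.71 0.07]
```

View pics/z.png

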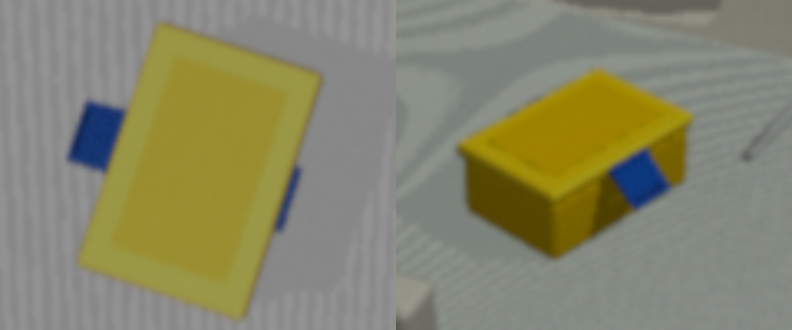

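The flap is about 0.8 rad open, with its outward normal at (0.31, 0.95), and the lid rectangle matches the given size (103 x 152 mm measured against 106 x 156 mm). Next I get the turn needed and the distances.

Run:
```python
from h import *
np.set_printoptions(precision=4,suppress=True)
s=get_state();R=np.array(s["tool_rot"]);print(R,s["ee_pos"],s["clock"],s["wrist_force"])
th=np.radians(161.84)
u=np.array([np.cos(th),np.sin(th)]);ty=R[:2,1]
for v in(u,-u): print("turn",np.arctan2(ty[0]*v[1]-ty[1]*v[0],ty@v))
n=np.array([.3117,.9502]);P=np.array([.538,-.0027]);print("mid",P+n*.0672,"d",np.r_[P+n*.0672,.095]-s["ee_pos"])
```

```text
[[ 0.9737  0.2277 -0.    ]
 [ 0.2277 -0.9737  0.    ]
 [-0.     -0.0001 -1.    ]] [ 0.1366 -0.5842  0.2413] 1.0 [-0.1855 -0.0169  0.5171]
turn -2.117505711483063
turn 1.0240869421067302
mid [0.5589 0.0612] d [ 0.4223  0.6454 -0.1463]
```

Emit:
{"api": "apply_moves", "payload": {
  "moves": [
    [[2.1,3.2,-0.2],0.051],
    [[2.1,3.2,-0.2],0.051],
    [[2.1,3.2,-0.2],0.051],
    [[2.1,3.2,-0.2],0.051],
    [[2.1,3.2,-0.2],0.051],
    [[2.1,3.2,-0.2],0.051],
    [[2.1,3.2,-0.2],0.051],
    [[2.1,3.2,-0.2],0.051],
    [[2.1,3.2,-0.2],0.051],
    [[2.1,3.2,-0.2],0.051]
  ],
  "gripper": 0,
  "squeeze": 10
}}

```text
clock: 2.0
ee_pos: [0.3472, -0.2629, 0.2215]
tool_rot: [[0.737, 0.676, 0.001], [0.676, -0.737, -0.001], [0.0, 0.001, -1.0]]
wrist_force: [1.2, -0.0, 0.2]
finger_gap: 0.128
gripper_force: 0.0
```

Emit:
{"api": "apply_moves", "payload": {
  "moves": [
    [[2.1,3.2,-0.2],0.051],
    [[2.1,3.2,-0.2],0.051],
    [[2.1,3.2,-0.2],0.051],
    [[2.1,3.2,-0.2],0.051],
    [[2.1,3.2,-0.2],0.051],
    [[2.1,3.2,-0.2],0.051],
    [[2.1,3.2,-0.2],0.051],
    [[2.1,3.2,-0.2],0.051],
    [[2.1,3.2,-0.2],0.051],
    [[0,0,0],0]
  ]
}}

```text
clock: 3.0
ee_pos: [0.5367, 0.0272, 0.2022]
tool_rot: [[0.358, 0.934, -0.001], [0.934, -0.358, 0.001], [0.001, -0.002, -1.0]]
wrist_force: [-0.9, 0.2, 0.3]
finger_gap: 0.005
gripper_force: 0.0
```

```bash
cat >> h.py <<'E'
def wristcam():
    s=get_state();M=np.array(camera_model("wrist")["mount"]);T=np.eye(4);T[:3,:3]=s["tool_rot"];T[:3,3]=s["ee_pos"];return np.linalg.inv(T@M)
def projw(p,E):
    m=camera_model("wrist");q=E[:3,:3]@np.array(p)+E[:3,3];return [m["fx"]*q[0]/q[2]+m["cx"],m["fy"]*q[1]/q[2]+m["cy"]]
E
python3 - <<'E'
from fit import *
from h import wristcam,projw
E=wristcam();im=camera("wrist").copy();print(get_state()["ee_pos"],get_state()["tool_rot"],get_state()["finger_gap"],get_state()["clock"])
P=np.array([.538,-.0027]);th=np.radians(161.84);u=np.array([np.cos(th),np.sin(th)]);n=np.array([.3117,.9502])
cn=[np.r_[P+a*.078*u+b*.053*n,.067] for a,b in((1,1),(1,-1),(-1,-1),(-1,1))]
pt=np.array([projw(p,E) for p in cn]).round().astype(int);cv2.polylines(im,[pt],True,(255,0,0),1)
F=np.array([projw(p,E) for p in flap("",P,th,-1,.8)],np.float32)
F2=np.array([projw(p,E) for p in flap("",P,th,1,.8)],np.float32)
F=F if (flap("",P,th,-1,.8).mean(0)[:2]-P)@n>0 else F2
cv2.polylines(im,[np.round(cv2.convexHull(F)).astype(int)],True,(255,0,255),1)
print(pt.tolist(),[(x["uv"],x["confidence"]) for x in place_of("latch_a_mid","wrist")])
cv2.imwrite("pics/w1.png",im[:,:,::-1])
E
```

```text
[0.536  0.0254 0.2025] [[ 0.3606  0.9327 -0.0015]
 [ 0.9327 -0.3606  0.0001]
 [-0.0004 -0.0015 -1.    ]] 0.005836483121315266 3.05
[[232, 203], [248, 329], [438, 321], [443, 193]] [([339.8, 176.8], 0.93)]
```

View pics/w1.png

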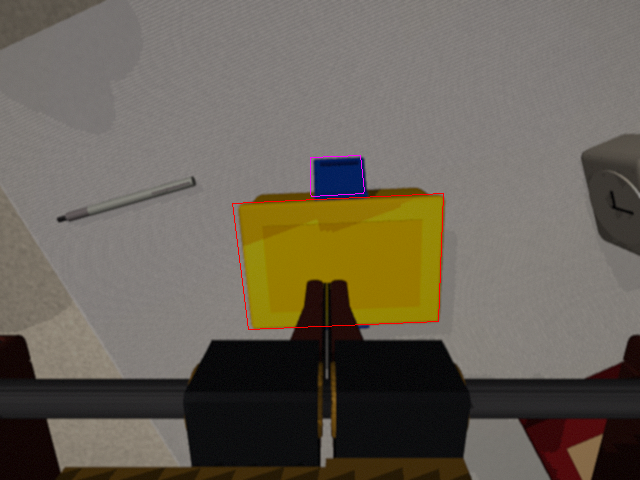

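The model overlay fits the wrist picture closely: the lid edge runs along row 198 and the flap spans (312–365, 156–198). Now I go to the pointing pose.

Emit:
{"api": "apply_moves", "payload": {
  "moves": [
    [[0.8,1.2,-0.5],0.02],
    [[0.8,1.2,-1.0],0.02],
    [[0.7,1.2,-1.5],0.01],
    [[0,0,-2],0],
    [[0,0,-2],0],
    [[0,0,-1.5],0],
    [[0,0,-1.2],0],
    [[0,0,-0.6],0],
    [[0,0,-0.4],0],
    [[0,0,0],0]
  ]
}}

```text
clock: 4.1
ee_pos: [0.5588, 0.0597, 0.0963]
tool_rot: [[0.317, 0.949, 0.0], [0.949, -0.317, -0.0], [0.0, 0.0, -1.0]]
wrist_force: [0.3, 0.8, -0.9]
finger_gap: 0.005
gripper_force: 0.0
```

Emit:
{"api": "apply_moves", "payload": {
  "moves": [
    [[0,0,0],0],
    [[0,0,0],0],
    [[0,0,0],0],
    [[0,0,0],0],
    [[0,0,0],0],
    [[0,0,0],0],
    [[0,0,0],0],
    [[0,0,0],0],
    [[0,0,0],0],
    [[0,0,0],0]
  ]
}}

```text
clock: 5.1
ee_pos: [0.5587, 0.0598, 0.0963]
tool_rot: [[0.316, 0.949, 0.0], [0.949, -0.316, -0.0], [-0.0, 0.0, -1.0]]
wrist_force: [0.1, -0.0, -1.1]
finger_gap: 0.002
gripper_force: 0.0
```

Emit:
{"api": "apply_moves", "payload": {
  "moves": [
    [[0,0.1,-0.2],0],
    [[0,0,0],0],
    [[0,0,0],0],
    [[0,0,0],0],
    [[0,0,0],0],
    [[0,0,0],0],
    [[0,0,0],0],
    [[0,0,0],0],
    [[0,0,0],0],
    [[0,0,0],0]
  ]
}}

```text
clock: 6.1
ee_pos: [0.5587, 0.0607, 0.0943]
tool_rot: [[0.317, 0.949, 0.0], [0.949, -0.317, 0.0], [0.0, 0.0, -1.0]]
wrist_force: [-0.4, -1.2, -0.3]
finger_gap: 0.003
gripper_force: 0.0
```

Emit:
{"api": "apply_moves", "payload": {
  "moves": [
    [[0,0,0],0],
    [[0,0,0],0],
    [[0,0,0],0],
    [[0,0,0],0],
    [[0,0,0],0],
    [[0,0,0],0],
    [[0,0,0],0],
    [[0,0,0],0],
    [[0,0,0],0],
    [[0,0,0],0]
  ]
}}

```text
clock: 7.1
ee_pos: [0.5587, 0.0608, 0.0943]
tool_rot: [[0.316, 0.949, 0.0], [0.949, -0.316, 0.0], [0.0, 0.0, -1.0]]
wrist_force: [-1.0, 0.1, -0.1]
finger_gap: 0.003
gripper_force: 0.0
```

Emit:
{"api": "apply_moves", "payload": {
  "moves": [
    [[0,0,0],0],
    [[0,0,0],0],
    [[0.3,0.9,0],0],
    [[0.3,0.9,0],0],
    [[0.3,0.9,0],0],
    [[0.2,0.7,0],0],
    [[0,0,-1.5],0],
    [[0,0,-1.5],0],
    [[0,0,-1.0],0],
    [[0,0,-0.5],0]
  ]
}}

```text
clock: 8.1
ee_pos: [0.5684, 0.0943, 0.0466]
tool_rot: [[0.317, 0.948, -0.004], [0.948, -0.317, -0.0], [-0.002, -0.003, -1.0]]
wrist_force: [-0.1, -0.6, -0.2]
finger_gap: 0.003
gripper_force: 0.0
```

Emit:
{"api": "apply_moves", "payload": {
  "moves": [
    [[-0.07,-0.2,0],0],
    [[-0.07,-0.2,0],0],
    [[-0.07,-0.2,0],0],
    [[-0.07,-0.2,0],0],
    [[-0.07,-0.2,0],0],
    [[-0.07,-0.2,0],0],
    [[-0.07,-0.2,0],0],
    [[-0.07,-0.2,0],0],
    [[-0.07,-0.2,0],0],
    [[-0.07,-0.2,0],0]
  ]
}}

```text
clock: 9.1
ee_pos: [0.5624, 0.0743, 0.0493]
tool_rot: [[0.316, 0.949, -0.001], [0.949, -0.316, -0.001], [-0.001, -0.001, -1.0]]
wrist_force: [0.7, 1.3, -0.6]
finger_gap: 0.006
gripper_force: 0.3
```

Emit:
{"api": "apply_moves", "payload": {
  "moves": [
    [[-0.03,-0.1,0],0],
    [[-0.03,-0.1,0],0],
    [[-0.03,-0.1,0],0],
    [[-0.03,-0.1,0],0],
    [[-0.03,-0.1,0],0],
    [[-0.03,-0.1,0],0],
    [[-0.03,-0.1,0],0],
    [[-0.03,-0.1,0],0],
    [[0,0,0],0],
    [[0,0,0],0]
  ]
}}

```text
clock: 10.1
ee_pos: [0.5602, 0.0666, 0.0494]
tool_rot: [[0.317, 0.949, -0.0], [0.949, -0.317, -0.0], [-0.0, 0.0, -1.0]]
wrist_force: [-0.4, 0.4, 0.3]
finger_gap: 0.004
gripper_force: 0.1
```

Run:
```python
from fit import *
s=get_state();p=np.array(s["ee_pos"]);n=np.array([.3117,.9502]);print(p,(p[:2]-[.538,-.0027])@n,s["wrist_force"],s["clock"])
W=camera("wrist");S=camera("scene")
V=np.hstack([W[80:480,120:520],cv2.resize(S[185:285,285:385],(400,400))]);cv2.imwrite("pics/c2.png",V[:,:,::-1])
```

```text
[0.5602 0.0666 0.0494] 0.07278957582710592 [-0.4155  0.4031  0.3185] 10.1
```

View pics/c2.png

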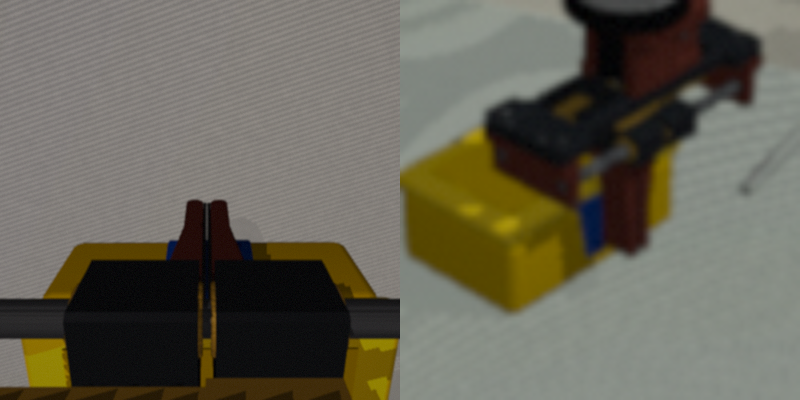

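The flap is folding in under the fingertips, and about 6 mm remain. I continue in small steps and watch the force.

Emit:
{"api": "apply_moves", "payload": {
  "moves": [
    [[-0.015,-0.05,0],0],
    [[-0.015,-0.05,0],0],
    [[-0.015,-0.05,0],0],
    [[-0.015,-0.05,0],0],
    [[-0.015,-0.05,0],0],
    [[-0.015,-0.05,0],0],
    [[-0.015,-0.05,0],0],
    [[-0.015,-0.05,0],0],
    [[0,0,0],0],
    [[0,0,0],0]
  ]
}}

```text
clock: 11.2
ee_pos: [0.5591, 0.0627, 0.0494]
tool_rot: [[0.317, 0.949, -0.0], [0.949, -0.317, -0.0], [-0.0, 0.0, -1.0]]
wrist_force: [-0.8, -0.2, 0.3]
finger_gap: 0.009
gripper_force: 0.1
```

```bash
cat > st.py <<'E'
from h import *
s=get_state();p=np.array(s["ee_pos"]);n=np.array([.3117,.9502]);print(p,"out",(p[:2]-[.538,-.0027])@n,"Fn",np.array(s["wrist_force"])[:2]@n,s["clock"])
E
python3 st.py
```

```text
[0.55907163 0.06267058 0.04935453] out 0.0686831523282553 Fn -0.3995633904491316 11.2
```

Emit:
{"api": "apply_moves", "payload": {
  "moves": [
    [[-0.01,-0.03,0],0],
    [[-0.01,-0.03,0],0],
    [[-0.01,-0.03,0],0],
    [[0,0,0],0],
    [[0,0,0],0],
    [[0,0,0],0],
    [[0,0,0],0],
    [[0,0,0],0],
    [[0,0,0],0],
    [[0,0,0],0]
  ]
}}

```text
clock: 12.2
ee_pos: [0.5588, 0.0618, 0.0494]
tool_rot: [[0.316, 0.949, 0.0], [0.949, -0.316, -0.0], [-0.0, 0.0, -1.0]]
wrist_force: [0.4, 0.2, -0.9]
finger_gap: 0.002
gripper_force: 0.2
```

```bash
python3 st.py
```

```text
[0.55877739 0.06184593 0.04936796] out 0.06780785760238989 Fn 0.2802667460749588 12.2
```

Emit:
{"api": "apply_moves", "payload": {
  "moves": [
    [[-0.01,-0.03,0],0],
    [[-0.01,-0.03,0],0],
    [[-0.01,-0.03,0],0],
    [[0,0,0],0],
    [[0,0,0],0],
    [[0,0,0],0],
    [[0,0,0],0],
    [[0,0,0],0],
    [[0,0,0],0],
    [[0,0,0],0]
  ]
}}

```text
clock: 13.2
ee_pos: [0.5585, 0.0612, 0.0493]
tool_rot: [[0.316, 0.949, 0.0], [0.949, -0.316, 0.0], [0.0, 0.0, -1.0]]
wrist_force: [2.4, 3.9, -1.6]
finger_gap: 0.006
gripper_force: 2.1
```

```bash
python3 st.py
python3 - <<'E'
from fit import *
W=camera("wrist");S=camera("scene")
V=np.hstack([cv2.resize(W[250:400,250:400],(400,400)),cv2.resize(S[205:265,315:375],(400,400))]);cv2.imwrite("pics/c3.png",V[:,:,::-1])
E
python3 st.py
```

```text
[0.55854266 0.06116276 0.049327  ] out 0.06708554724697914 Fn 4.458444135000988 13.2
[0.55853426 0.06116154 0.04931994] out 0.06708176763339944 Fn 3.7328175388729776 13.3
```

View pics/c3.png

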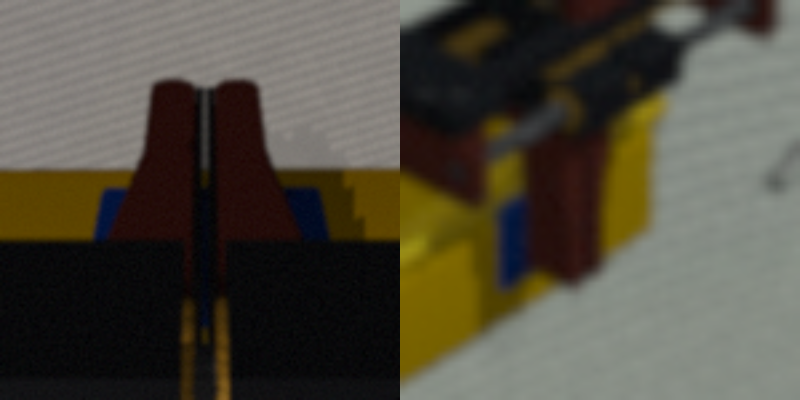

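The force rose to about 4 N right at the predicted shut distance (67 mm out), so the flap is flat. I back off straight out, then up.

Emit:
{"api": "apply_moves", "payload": {
  "moves": [
    [[0.06,0.2,0],0],
    [[0.15,0.5,0],0],
    [[0.3,0.9,0],0],
    [[0.3,0.9,0],0],
    [[0.3,0.9,0],0],
    [[0,0,1.5],0],
    [[0,0,3],0],
    [[0,0,3],0],
    [[0,0,3],0],
    [[0,0,3],0]
  ]
}}

```text
clock: 14.3
ee_pos: [0.5695, 0.095, 0.187]
tool_rot: [[0.316, 0.949, 0.001], [0.949, -0.316, -0.0], [0.0, 0.001, -1.0]]
wrist_force: [0.5, 0.2, -0.8]
finger_gap: 0.005
gripper_force: 0.0
```

Emit:
{"api": "apply_moves", "payload": {
  "moves": [
    [[-2,-3,0],0],
    [[-2,-3,0],0],
    [[-2,-3,0],0],
    [[-2,-3,0],0],
    [[-2,-3,0],0],
    [[-2,-3,0],0],
    [[-1,-3,0],0],
    [[0,0,0],0],
    [[0,0,0],0],
    [[0,0,0],0]
  ]
}}

```text
clock: 15.3
ee_pos: [0.4399, -0.1144, 0.1849]
tool_rot: [[0.316, 0.949, 0.001], [0.949, -0.316, 0.0], [0.0, 0.001, -1.0]]
wrist_force: [-0.2, 0.6, -0.5]
finger_gap: 0.006
gripper_force: 0.0
```

Run:
```python
from fit import *
T=camera("top");S=camera("scene")
y,b=masks("top",T,(330,260));print(fitlid(y),get_state()["clock"],get_state()["wrist_force"],get_state()["ee_pos"])
V=np.hstack([cv2.resize(T[200:320,270:390],(400,400)),cv2.resize(S[185:285,270:370],(400,400))]);cv2.imwrite("pics/c4.png",V[:,:,::-1])
```

```text
((537.975341796875, -2.84930419921875), (103.07804107666016, 151.55966186523438), 71.93457794189453) 15.4 [ 0.3729 -0.31    0.2334] [ 0.4399 -0.1142  0.1846]
```

View pics/c4.png

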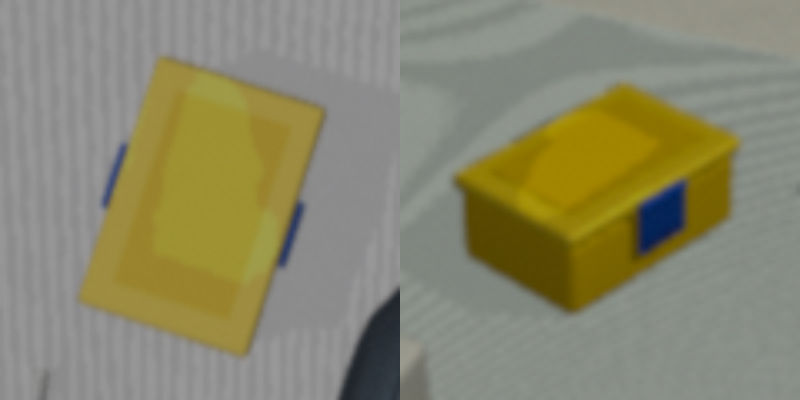

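Both latches now show as thin, symmetric slivers in the top view, and the box has not moved (under 0.2 mm by the lid fit).

```bash
python3 -c "
from cell import job;print(job.hand_in())"
```

```text
the job is handed in; nothing more can be done
None
```

I pointed out the open latch (on the box's left side as the robot faces it) for about 3 s, then pushed it flat with a peak reading of about 4.5 N. The box moved less than 0.2 mm by the camera, the other latch stayed shut, and the arm was clear when I handed the job in at about 15 s.

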